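# Peel the cover tray off a clinging pile and hold it over the light panel

## Robot

A 7-joint arm with a two-finger parallel gripper is mounted at the origin on a cart in front of the work surface, level with it; the furniture and walls round the work are solid. World frame = base frame: x ahead of the robot, y to its left, z up, the work surface at z = 0. Lengths are in m, angles in rad, forces in N, time in s.
With the tool pointing down it reaches from about 0.35 to 0.9 m from the base axis. Payload 7.2 kg.
Tool frame: the origin (TCP) lies at the very end of the fingers, on their centre line; the grasp point (between the pads) lies 19 mm behind it; z points along the fingers, y is the line along which they close (so a half turn about z gives the same grasp; the last joint's range is limited). The gripper opens to 88 mm and grips with 3 to 60 N. Pads are 20 mm wide; open, the fingers measure 115 mm over their backs; the gripper's body (75 mm by 178 mm) begins 61 mm behind the grasp point.
Start: joints at [-1.3, 0.411, -0.013, 1.596, 0.006, 1.134, -0.082], TCP at [0.208, 0.589, 0.223] pointing down, gripper open.
Joint ranges: [-2.95, 2.95], [-0.29, 1.99], [-1.47, 1.44], [0.14, 2.54], [-1.03, 4.17], [0.13, 1.85], [-2.86, 2.86]. Speed limits (rad/s): [2.39, 2.39, 3.01, 3.01, 3.14, 3.14, 3.14].

## Interface

Orientations are given as a unit quaternion [x, y, z, w].
In Python, from workcell import robot gives the robot as it stands.
- The arm moves only by the shell command python3 -m crank 'ROWS' [FORCE]. ROWS is text: rows parted by semicolons, each of 7 numbers parted by spaces: the shift along the tool's x, y, z in m, then the turn, a rotation vector about the tool's x, y, z in rad, then the opening, from 0 (shut) to 1 (fully open). In form: tx ty tz wx wy wz grip; .... A call has exactly 5 rows; each row is the pose to reach, as a shift and turn from the pose commanded when the call began, along the tool's axes at that moment; what a row does not reach only later rows make up. A row lasts 1/10 s, in which the tool goes at most 50 mm and 8.59 degrees, less where a joint would pass 70% of its speed; a pose out of reach is approached as far as the arm can. A call with a gripper value outside its range is refused whole. The fingers move at their own pace and stop on an object; FORCE is the grip in N (left out, the last holds). Time passes only in rows, so rows that repeat a pose let the fingers close, or fill a call up. It gives the time, the measured TCP pose, the force, the opening and the grip force at its end, in the units of the state.
- robot.sense(): the state, without advancing time (a new reading comes with each control period).
- robot.read_camera(name): name is "scene" or "top"; returns the picture (420x560x3 uint8, red, green, blue); there is no depth.
- robot.camera_info(name): a dict with "fx", "fy", "cx", "cy" (pixels), "rvec" (rotation vector, rad) and "tvec" (3), from world to camera coordinates, as OpenCV has them. Camera axes: x right, y down, z forward; pixel columns grow to the right and rows downward; lengths in m; the calibration is good to about 2 mm. A picture is of the moment at which its call begins. camera_info takes no time and is no camera call.
- robot.hand_in(): hands the job in; it is judged then, once.
The state is a dict: "time": time; "joints": joint angles; "joint_vel": joint speeds; "joint_torque": joint torques, N m; "position": TCP position; "orientation": TCP orientation; "wrist_force": force on the tool from outside, world axes, zero at the start; "moment": the same for the moment, N m; "opening": finger opening in m; "finger_force": force on a finger pad.
Only numpy, scipy, OpenCV 4.12 (cv2) and the standard library are available. Lean on these libraries where they do the work, as an engineer would, in place of code of your own. Each camera call takes 0.05 s, during which the arm holds its last target. There are 200 camera calls.

## Task

The topmost tray of the nested pile of formed trays is a cover with an upright pull tab at one corner, and it clings tightly to the pile: peel it off by raising the tab corner first while the opposite corner still rests on the pile, so that the rest of the pile stays standing where it is. Then hold the cover level, centred, about 10 cm above the flat light panel for inspection, and finish while still holding it there. Leave the small vials and the lidded cups on the bench where they are.

Things in the scene. Friction and masses are not known exactly. Their poses are not given: they have to be found in the camera images.
- cover: the cover: white formed tray nested on top of the pile, rim 150 x 110 mm (x, y), 24 mm from underside to rim top, 90 g. Origin: centre of the underside of its floor, z up. Floor 105 x 65 mm, walls slope out to a 12 mm wide rim with a 7 mm high outer lip. The pull tab, the only one in the scene, stands at its (-x, -y) corner. Nested, its underside is 50 mm and its rim top 74 mm above the bench
- pull_tab (a point): grip point on the upright pull tab: on its mid-plane, 26 mm above the rim top, 10 mm below the tab's top, at (-60, -42, 50) mm in the cover's frame. The tab is a plate 32 mm wide, 9 mm thick, 36 mm high, standing square across the rim's diagonal: grip its 9 mm with the fingers closing along the diagonal (line from far_corner to tab_corner). Axes as the cover
- tab_corner (a point): outer corner of the cover's rim at the tab, on the rim's top, (-75, -55, 24) mm in the cover's frame. Raising this corner takes about 5 N at the tab; pulling the whole cover straight up takes over 10 N and lifts the pile with it
- far_corner (a point): opposite outer corner of the cover's rim, on the rim's top, (75, 55, 24) mm in the cover's frame; the edge of the lip on which the cover pivots as it is peeled lies 7 mm below it. Tilting the cover 13 to 16 degrees about that edge frees it from the pile altogether
- pile: the rest of the pile: six more nested trays (no tabs) on a steel base plate 170 x 130 x 8 mm with four upright rubber-faced spring tongues at x = +-45 mm on the long sides, which cling to the lowest 4.5 mm of the cover's lip, tightest at +x. One loose piece of about 1 kg, 67 mm high, tongues 3 mm higher. Origin at the centre of its underside, z up; the nested cover has the same axes
- light_panel: the light panel: flat grey box 170 x 130 x 15.5 mm with a white face, fixed on the bench. Origin at the centre of its underside, z up
- control_vial_1: bystander: small vial with a blue cap, 25 x 25 x 49 mm, loose, origin at its underside
- control_vial_2: bystander: small vial with a green cap, 25 x 25 x 49 mm, loose, origin at its underside
- specimen_cup_2: bystander: cup with a yellow lid, 58 x 58 x 59 mm, loose, origin at its underside
- specimen_cup_3: bystander: cup with a red lid, 58 x 58 x 59 mm, loose, origin at its underside

How it is judged:
By the outcome, as a careful person would: the job done as asked, in the order asked, and still so for the second after the job is handed in, while the arm keeps its last pose, push and grip.
It also fails if it takes over 54 s, if anything falls off the work surface, if the arm or the gripper's body presses on something with over 40 N, if the wrist force passes 120 N, or if a joint passes its speed limit or range.

## Working session

There is one attempt and no reset: what is moved stays moved. The work goes in short steps, Python scripts to look and compute and a shell command to move; the robot and the scene stay as the last step left them, time stands still between calls to the robot, and variables do not carry over. Pictures are saved under pics/ and viewed, at most 10 in all, crops included, and the job is handed in when it is done.

```bash
mkdir -p pics; ls; python3 - <<'E'
from workcell import robot
import cv2,json
for n in("scene","top"):
    cv2.imwrite(f"pics/{n}0.png",robot.read_camera(n)[:,:,::-1]); print(n,robot.camera_info(n))
s=robot.sense();print(s)
E
```

```text
pics
scene {'fx': 407.28716536160186, 'fy': 407.28716536160186, 'cx': 281.8312298807276, 'cy': 212.66463006775126, 'rvec': array([ 1.96176024, -0.88501902,  0.47366567]), 'tvec': array([-0.37184588,  0.27256362,  0.82347225])}
top {'fx': 393.1701958377568, 'fy': 393.1701958377568, 'cx': 285.8635903678613, 'cy': 210.8035107176171, 'rvec': array([ 2.22138859, -2.17211152,  0.08497337]), 'tvec': array([-0.05533757,  0.53764725,  1.16273588])}
{'time': 0.1, 'joints': array([-1.30019581,  0.41180723, -0.01274977,  1.59696216,  0.00561712,
        1.13431428, -0.08219694]), 'joint_vel': array([ 0.00130508, -0.00229509,  0.00024229, -0.00233575,  0.00038208,
       -0.00110701, -0.00127788]), 'joint_torque': array([ 2.24284646e-03, -5.89094031e+01,  6.43807221e-01, -2.91709793e+01,
       -5.37004683e-02,  1.43522324e-02,  4.39489349e-05]), 'position': array([0.20758912, 0.5890253 , 0.22190015]), 'orientation': array([ 1.68557107e-01,  9.85691621e-01, -7.24085553e-04, -7.13941219e-05]), 'wrist_force': array([ 0.00553907,  0.83940091, -1.01856501]), 'moment': array([ 0.02331323, -0.05523369, -0.00953767]), 'finger_force': 0.0, 'opening': 0.08792171881072636}
```

View pics/top0.png

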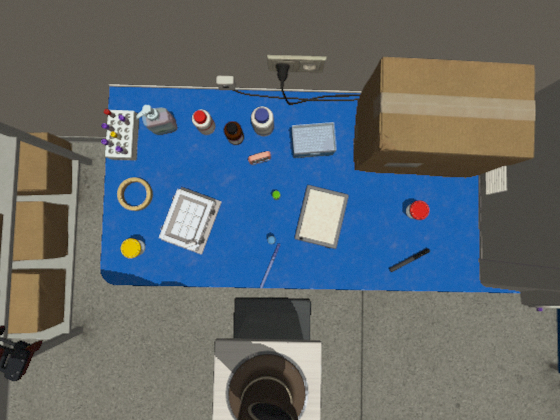

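View pics/scene0.png

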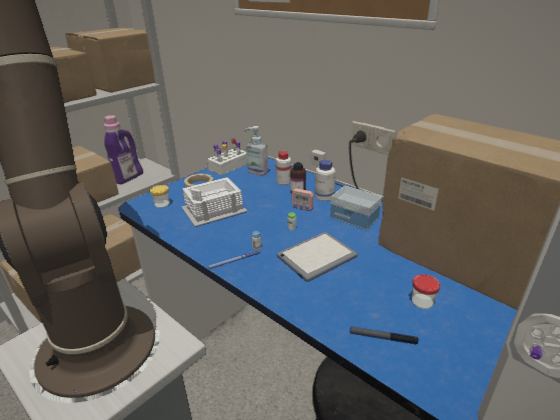

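The top view shows the pile at about (190,220), the panel at about (322,216), and vials at (276,195) and (271,239). The gripper is at the far left, off the bench. I'll crop in on the pile and panel.

```bash
python3 - <<'E'
import cv2,numpy as np
t=cv2.imread("pics/top0.png");s=cv2.imread("pics/scene0.png")
a=cv2.resize(t[180:260,150:230],(480,480),interpolation=cv2.INTER_CUBIC)
b=cv2.resize(s[170:230,175:255],None,fx=4,fy=4,interpolation=cv2.INTER_CUBIC)
c=np.zeros((480,800,3),np.uint8);c[:,:480]=a;c[:240,480:800]=b
d=cv2.resize(t[170:260,285:365],(320,240)[:2]);c[240:,480:]=cv2.resize(t[180:255,280:380],(320,240),interpolation=cv2.INTER_CUBIC)
cv2.imwrite("pics/crop1.png",c)
E
```

```text
(no output)
```

View pics/crop1.png

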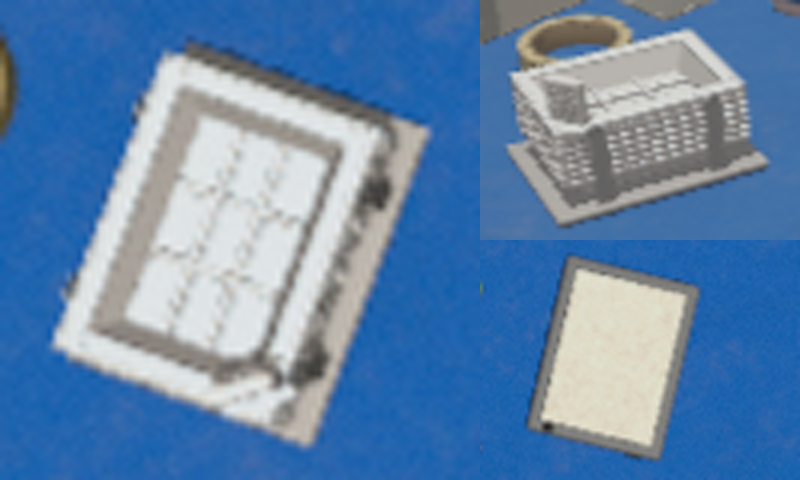

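The crop shows the cover's rim corners at crop (165,55), (55,345), (290,430) and (395,125), with the tab at the lower right. That makes cover +x forward and slightly to the right. I'll measure the poses now.

```bash
cat > h.py <<'E'
import cv2,numpy as np
from workcell import robot
from scipy.spatial.transform import Rotation as R
def cam(n):
    i=robot.camera_info(n);K=np.array([[i['fx'],0,i['cx']],[0,i['fy'],i['cy']],[0,0,1]])
    return K,R.from_rotvec(i['rvec']).as_matrix(),np.array(i['tvec'])
def ray(n,p,z):
    K,M,t=cam(n);d=M.T@np.linalg.solve(K,[p[0],p[1],1]);c=-M.T@t
    return c+d*(z-c[2])/d[2]
def proj(n,P):
    K,M,t=cam(n);q=(K@(M@np.atleast_2d(P).T+t[:,None]));return (q[:2]/q[2]).T
E
python3 - <<'E'
from h import *
t=cv2.imread("pics/top0.png")
def fit(obj,P):
    c=P.mean(0);o=obj-obj.mean(0);H=(P-c)[:,:2]
    a=np.arctan2((o[:,0]*H[:,1]-o[:,1]*H[:,0]).sum(),(o*H).sum());return c,a
# cover: corners FL,NL,NR,FR
px=np.array([(165,55),(55,345),(290,430),(395,125)])/6+[150-.42,180-.42]
P=np.array([ray("top",p,.072) for p in px]);print(P.round(4))
print([np.linalg.norm(P[i]-P[i-1]).round(4) for i in range(4)])
print("tabcorner dist in cover")
hsv=cv2.cvtColor(t,cv2.COLOR_BGR2HSV)
m=((hsv[...,1]<140)).astype(np.uint8)
def rect(m,x0,y0,x1,y1):
    k=np.zeros_like(m);k[y0:y1,x0:x1]=m[y0:y1,x0:x1]
    cs,_=cv2.findContours(k,0,1);c=max(cs,key=cv2.contourArea);return cv2.boxPoints(cv2.minAreaRect(c)),c
for nm,mm,b,z in(("panel",m,(285,175,365,260),.0155),("cover",((hsv[...,1]<25)&(hsv[...,2]>205)).astype(np.uint8),(150,180,230,260),.073),("pileall",m,(150,180,230,260),.073)):
    B,c=rect(mm,*b);W=np.array([ray("top",p,z) for p in B])
    print(nm,B.round(1).tolist(),W.round(4).tolist(),W.mean(0).round(4));e=np.diff(np.vstack([W,W[:1]]),axis=0)
    print([(np.linalg.norm(v).round(4),np.degrees(np.arctan2(v[1],v[0])).round(1)) for v in e])
B=[(430,128),(312,445)]
Q=np.array([ray("top",np.array(b)/6+[149.58,179.58],.008) for b in B]);print("base",Q,np.linalg.norm(Q[0]-Q[1]),np.degrees(np.arctan2(*(Q[0]-Q[1])[1::-1])))
# scene check
s=cv2.imread("pics/scene0.png")
for n,p in(("FR",(745,80)),("FL",(690,32)),("NR",(570,133)),("tab top l",(545,72)),("tab top r",(580,85))):
    q=((p[0]-480)/4+174.6,p[1]/4+169.6);print(n,np.round(q,1),ray("scene",q,.074 if len(n)<3 else .110).round(4))
E
```

```text
[[0.5914 0.2699 0.072 ]
 [0.4524 0.3162 0.072 ]
 [0.4148 0.2041 0.072 ]
 [0.5604 0.1595 0.072 ]]
[np.float64(0.1146), np.float64(0.1465), np.float64(0.1182), np.float64(0.1523)]
tabcorner dist in cover
panel [[293.6000061035156, 239.0], [306.70001220703125, 184.0], [348.8999938964844, 194.0], [335.79998779296875, 249.10000610351562]] [[0.4547, -0.0683, 0.0155], [0.6215, -0.1045, 0.0155], [0.594, -0.2326, 0.0155], [0.4275, -0.1952, 0.0155]] [ 0.5244 -0.1501  0.0155]
[(np.float64(0.1706), np.float64(-12.2)), (np.float64(0.131), np.float64(-102.1)), (np.float64(0.1706), np.float64(167.4)), (np.float64(0.1298), np.float64(77.9))]
cover [[170.5, 232.1999969482422], [183.5, 198.60000610351562], [204.0, 206.60000610351562], [191.0, 240.10000610351562]] [[0.467, 0.2832, 0.073], [0.5634, 0.2502, 0.073], [0.542, 0.1912, 0.073], [0.4459, 0.2245, 0.073]] [0.5046 0.2373 0.073 ]
[(np.float64(0.1018), np.float64(-18.9)), (np.float64(0.0627), np.float64(-109.9)), (np.float64(0.1018), np.float64(160.9)), (np.float64(0.0624), np.float64(70.2))]
pileall [[156.3000030517578, 238.0], [176.5, 184.10000610351562], [221.6999969482422, 201.0], [201.5, 254.89999389648438]] [[0.4498, 0.3228, 0.073], [0.6047, 0.2718, 0.073], [0.559, 0.1412, 0.073], [0.4047, 0.1934, 0.073]] [0.5045 0.2323 0.073 ]
[(np.float64(0.1631), np.float64(-18.2)), (np.float64(0.1383), np.float64(-109.3)), (np.float64(0.1629), np.float64(161.3)), (np.float64(0.137), np.float64(70.8))]
base [[0.56478527 0.15246296 0.008     ]
 [0.40475661 0.2060825  0.008     ]] 0.1687727112513303 -18.524047450622255
FR [240.8 189.6] [0.5612 0.1712 0.074 ]
FL [227.1 177.6] [0.5891 0.2657 0.074 ]
NR [197.1 202.8] [0.424  0.2084 0.074 ]
tab top l [190.8 187.6] [0.4314 0.2396 0.11  ]
tab top r [199.6 190.8] [0.4353 0.2041 0.11  ]
```

```bash
cat >> h.py <<'E'
def toolR(closing_deg,tilt=0):
    a=np.radians(closing_deg);y=np.array([np.cos(a),np.sin(a),0]);z=np.array([0,0,-1.])
    return R.from_matrix(np.c_[np.cross(y,z),y,z])
def delta(pos,Rt):
    s=robot.sense();R0=R.from_quat(s['orientation'])
    return R0.inv().apply(np.array(pos)-s['position']).round(4),(R0.inv()*Rt).as_rotvec().round(4)
E
python3 - <<'E'
from h import *
for z in(.2,): print(delta([.4345,.219,.2],toolR(17.8)),delta([.4345,.219,.2],toolR(197.8)))
for n,p in (("far",[.505,.2395,0]),):
    a=np.radians(-18.4);M=R.from_euler('z',a)
    C=np.array([p[0],p[1],.05])
    pts=C+M.apply(np.array([[75,55,24],[75,-55,24],[-75,-55,24],[-75,55,24],[-60,-42,60]])/1000)
    print(pts.round(4),proj("top",pts).round(1),proj("scene",pts).round(1))
E
```

```text
(array([-0.337 , -0.2736,  0.0223]), array([-1.300e-03,  8.000e-04,  9.214e-01])) (array([-0.337 , -0.2736,  0.0223]), array([-9.0000e-04, -1.6000e-03, -2.2202e+00]))
[[0.5935 0.268  0.074 ]
 [0.5588 0.1636 0.074 ]
 [0.4165 0.211  0.074 ]
 [0.4512 0.3154 0.074 ]
 [0.4348 0.2186 0.11  ]] [[177.6 187.9]
 [213.8 200.9]
 [195.4 250.6]
 [158.8 237.5]
 [190.  244.4]] [[227.7 176.9]
 [242.  190.6]
 [194.4 203.6]
 [182.5 188.3]
 [196.3 189.4]]
```

```bash
python3 -m crank '-.036 -.03 0 0 0 .13 .6; -.072 -.06 0 0 0 .26 .6; -.108 -.09 0 0 0 .39 .6; -.144 -.12 0 0 0 .52 .6; -.18 -.15 0 0 0 .65 .6'; python3 - <<'E'
from h import *
print(delta([.4345,.2175,.18],toolR(17.8)))
E
```

```text
time: 0.6
position: [0.3282, 0.3862, 0.2225]
orientation: [0.477, 0.879, -0.0, -0.0]
wrist_force: [0.6, -0.6, -0.5]
opening: 0.054
finger_force: 0.0
(array([-0.1994, -0.0029,  0.0424]), array([-0.0003,  0.    ,  0.266 ]))
```

```bash
python3 -m crank '-.045 0 .005 0 0 .09 .6; -.09 -.001 .015 0 0 .18 .6; -.135 -.002 .025 0 0 .266 .6; -.175 -.003 .035 0 0 .266 .6; -.199 -.003 .042 0 0 .266 .6';  python3 -m crank '0 0 0 0 0 0 .6;0 0 0 0 0 0 .6;0 0 0 0 0 0 .6;0 0 0 0 0 0 .6;0 0 0 0 0 0 .6'; python3 - <<'E'
from h import *
s=robot.read_camera("scene")[:,:,::-1];t=robot.read_camera("top")[:,:,::-1]
print(delta([.4345,.2175,.082],toolR(17.8)))
c=np.zeros((400,800,3),np.uint8);c[:,:400]=cv2.resize(s[130:230,150:250],(400,400),interpolation=cv2.INTER_CUBIC);c[:,400:]=cv2.resize(t[180:280,150:250],(400,400),interpolation=cv2.INTER_CUBIC)
cv2.imwrite("pics/hov.png",c)
E
```

```text
time: 1.1
position: [0.4355, 0.2169, 0.1801]
orientation: [0.588, 0.809, -0.0, 0.0]
wrist_force: [-0.5, -0.4, -0.4]
opening: 0.0529
finger_force: 0.0
time: 1.6
position: [0.4341, 0.2213, 0.1808]
orientation: [0.586, 0.81, 0.0, -0.0]
wrist_force: [-0.2, 0.5, -0.2]
opening: 0.0527
finger_force: 0.0
(array([-0.0033, -0.0009,  0.0988]), array([ 0.0002, -0.0002,  0.0065]))
```

View pics/hov.png

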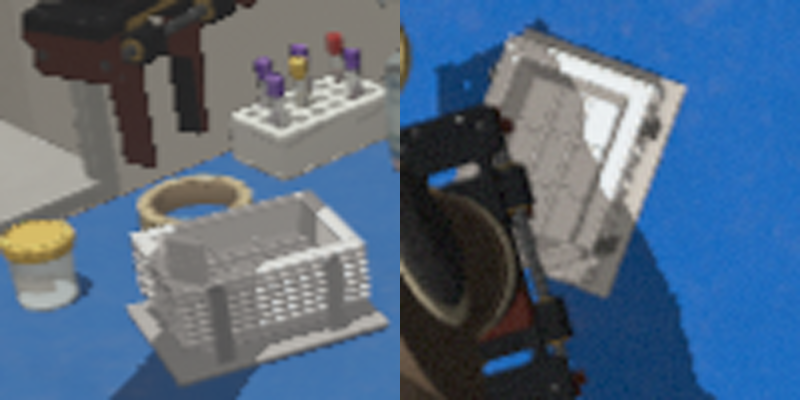

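The fingers hover above the tab, which is at about crop (185,255) in the scene view, and the closing line runs along the diagonal. Next I descend and grip.

```bash
python3 -m crank '-.001 0 .03 0 0 .005 .6; -.002 0 .06 0 0 .005 .6; -.002 0 .08 0 0 .005 .6; -.002 0 .09 0 0 .005 .6; -.002 0 .098 0 0 .005 .6' 15; python3 -m crank '0 0 0 0 0 0 .6;0 0 0 0 0 0 .45;0 0 0 0 0 0 .35;0 0 0 0 0 0 .3;0 0 0 0 0 0 .25' ;python3 - <<'E'
from h import *
s=robot.read_camera("scene")[:,:,::-1]
print(delta([.4345,.2175,.082],toolR(17.8)))
cv2.imwrite("pics/g1.png",cv2.resize(s[130:230,150:250],(600,600),interpolation=cv2.INTER_CUBIC))
E
```

```text
time: 2.2
position: [0.4351, 0.2185, 0.0822]
orientation: [0.589, 0.808, -0.0, -0.0]
wrist_force: [0.8, -0.1, 0.5]
opening: 0.0526
finger_force: 0.0
time: 2.7
position: [0.4354, 0.2186, 0.0831]
orientation: [0.589, 0.808, 0.0, 0.0]
wrist_force: [0.7, 0.2, 0.2]
opening: 0.0243
finger_force: 0.0
(array([-0.0007, -0.0011,  0.001 ]), array([ 0.0007, -0.0003,  0.0004]))
```

View pics/g1.png

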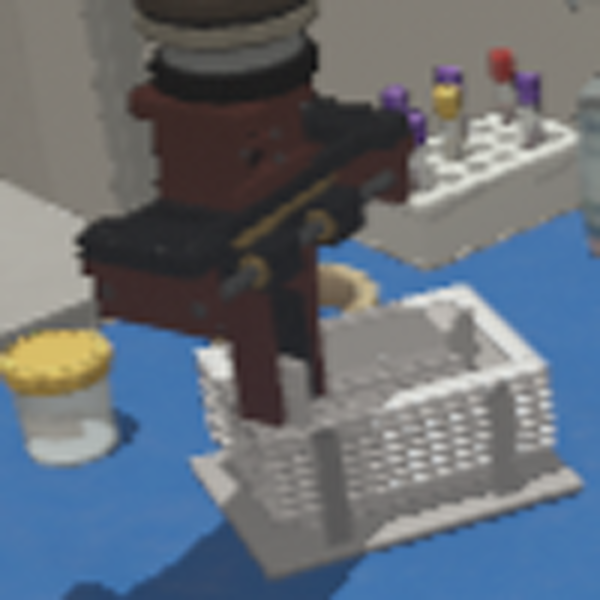

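The tab, at about (298,390), stands between the two fingers. I'll close gently and watch the side force.

```bash
python3 -m crank '0 0 0 0 0 0 .2;0 0 0 0 0 0 .16;0 0 0 0 0 0 .13;0 0 0 0 0 0 .1;0 0 0 0 0 0 .08' 5;  python3 -m crank '0 0 0 0 0 0 0;0 0 0 0 0 0 0;0 0 0 0 0 0 0;0 0 0 0 0 0 0;0 0 0 0 0 0 0' 5
```

```text
time: 3.25
position: [0.4352, 0.2184, 0.0826]
orientation: [0.589, 0.808, 0.0, 0.0]
wrist_force: [-0.2, -0.7, 0.6]
opening: 0.0091
finger_force: 5.0
time: 3.75
position: [0.4352, 0.2183, 0.0826]
orientation: [0.589, 0.808, 0.0, 0.0]
wrist_force: [0.5, 0.4, -0.3]
opening: 0.009
finger_force: 5.0
```

```bash
python3 -m crank '0 0 0 0 0 0 0;0 0 0 0 0 0 0;0 0 0 0 0 0 0;0 0 0 0 0 0 0;0 0 0 0 0 0 0' 50; python3 -m crank '0 .0001 -.0015 .0087 0 0 0;0 .0003 -.0029 .0175 0 0 0;0 .0005 -.0043 .0262 0 0 0;0 .0006 -.0058 .0349 0 0 0;0 .001 -.0087 .0524 0 0 0' 50
```

```text
time: 4.25
position: [0.4352, 0.2183, 0.0826]
orientation: [0.589, 0.808, -0.0, 0.0]
wrist_force: [0.8, -0.7, -1.0]
opening: 0.0086
finger_force: 50.0
time: 4.75
position: [0.4358, 0.2185, 0.0915]
orientation: [0.589, 0.808, -0.022, -0.016]
wrist_force: [0.1, -1.1, -0.3]
opening: 0.0088
finger_force: 50.0
```

```bash
python3 -m crank '0 .0003 -.0029 .0175 0 0 0;0 .0006 -.0058 .0349 0 0 0;0 .001 -.0087 .0524 0 0 0;0 .0015 -.0115 .0698 0 0 0;0 .0025 -.0172 .1047 0 0 0';python3 - <<'E'
from h import *
s=robot.read_camera("scene")[:,:,::-1]
cv2.imwrite("pics/g2.png",cv2.resize(s[130:230,150:250],(600,600),interpolation=cv2.INTER_CUBIC))
E
```

```text
time: 5.25
position: [0.4389, 0.2195, 0.1086]
orientation: [0.587, 0.806, -0.064, -0.047]
wrist_force: [-0.9, -2.1, -0.9]
opening: 0.009
finger_force: 50.0
```

View pics/g2.png

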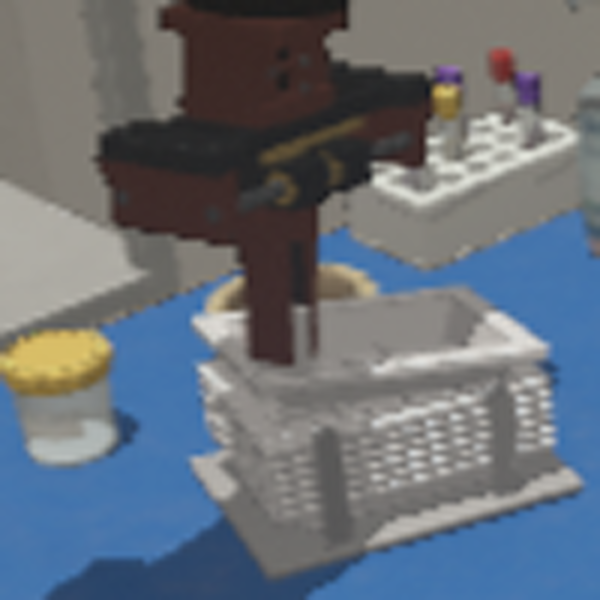

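The tab corner is up with the far corner at (545,350) still resting. The base plate corners at (192,460) and (580,482) haven't moved. I'll continue to about 15.5°.

```bash
python3 -m crank '0 .0003 -.0029 .0175 0 0 0;0 .0006 -.0058 .0349 0 0 0;0 .001 -.0087 .0524 0 0 0;0 .0015 -.0115 .0698 0 0 0;0 .002 -.0143 .0873 0 0 0'; python3 -m crank '0 .0001 -.0015 .0087 0 0 0;0 .0003 -.0029 .0175 0 0 0;0 .0003 -.0029 .0175 0 0 0;0 .0003 -.0029 .0175 0 0 0;0 .0003 -.0029 .0175 0 0 0';python3 - <<'E'
from h import *
s=robot.sense();q=R.from_quat(s['orientation'])
print(np.degrees((toolR(17.8).inv()*q).as_rotvec()), q.inv().apply([0,0,.01]))
E
```

```text
time: 5.8
position: [0.4436, 0.2218, 0.1225]
orientation: [0.584, 0.802, -0.098, -0.072]
wrist_force: [-0.0, -0.7, -1.1]
opening: 0.0089
finger_force: 50.0
time: 6.3
position: [0.4442, 0.2213, 0.1249]
orientation: [0.584, 0.801, -0.105, -0.077]
wrist_force: [-0.0, 0.2, -0.2]
opening: 0.0086
finger_force: 50.0
[ 1.50014463e+01  9.21840044e-04 -2.33302607e-02] [ 6.89082897e-07 -2.58843418e-03 -9.65919293e-03]
```

```bash
python3 -m crank '0 .0003 -.0022 .013 0 0 0;0 .0003 -.0022 .013 0 0 0;0 -.0002 -.0041 .013 0 0 0;0 -.0007 -.006 .013 0 0 0;0 -.0018 -.010 .013 0 0 0'; python3 -m crank '0 -.0026 -.0096 0 0 0 0;0 -.0052 -.0193 0 0 0 0;0 -.0078 -.029 0 0 0 0;0 -.0104 -.0386 0 0 0 0;0 -.013 -.048 0 0 0 0';python3 - <<'E'
from h import *
s=robot.read_camera("scene")[:,:,::-1]
cv2.imwrite("pics/g3.png",cv2.resize(s[110:230,150:270],(600,600),interpolation=cv2.INTER_CUBIC))
E
```

```text
time: 6.8
position: [0.4449, 0.2215, 0.1351]
orientation: [0.584, 0.8, -0.111, -0.081]
wrist_force: [-0.6, 0.1, -0.9]
opening: 0.0088
finger_force: 50.0
time: 7.3
position: [0.4457, 0.2218, 0.1859]
orientation: [0.584, 0.801, -0.11, -0.081]
wrist_force: [-0.2, -0.6, -1.4]
opening: 0.0086
finger_force: 50.0
```

View pics/g3.png

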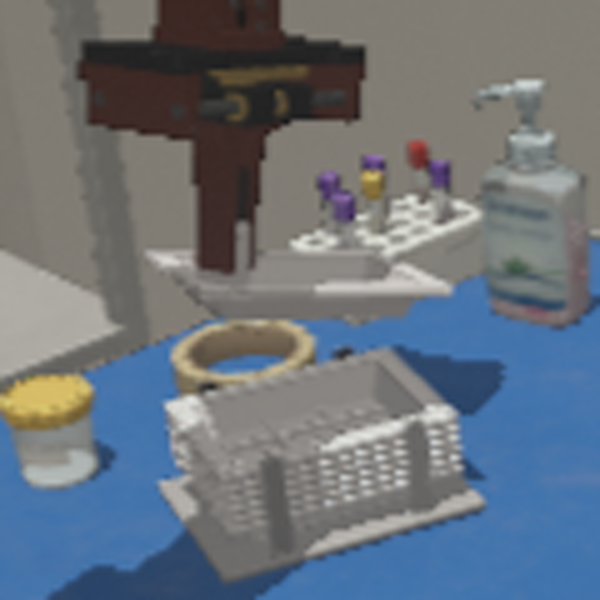

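The cover is free, tilted in the gripper, and the pile stands unmoved at (330,470). Now I level it and carry it over.

```bash
python3 - <<'E'
from h import *
s=robot.sense();print(delta([.4457,.2218,.20],toolR(17.8)))
E
python3 -m crank '0 -.003 -.010 -.055 0 0 0;0 -.006 -.02 -.11 0 0 0;0 -.006 -.02 -.165 0 0 0;0 -.006 -.02 -.22 0 0 0;0 -.006 -.02 -.274 0 0 0'
python3 - <<'E'
from h import *
s=robot.sense();print(delta([.4568,-.1783,.2],toolR(23.9)))
E
```

```text
(array([-0.0001, -0.0041, -0.0121]), array([-0.2725, -0.0007,  0.0003]))
time: 7.85
position: [0.4452, 0.2216, 0.206]
orientation: [0.589, 0.808, 0.001, 0.0]
wrist_force: [-0.3, 1.5, -1.9]
opening: 0.0085
finger_force: 50.0
(array([-0.3843, -0.1114,  0.0057]), array([ 0.0016, -0.0003, -0.1061]))
```

```bash
python3 -m crank '-.015 -.004 0 0 0 0 0;-.04 -.012 0 0 0 0 0;-.07 -.02 0 0 0 -.02 0;-.1 -.029 0 0 0 -.03 0;-.13 -.038 0 0 0 -.04 0'; python3 -m crank '-.03 -.009 0 0 0 -.01 0;-.06 -.017 0 0 0 -.02 0;-.09 -.026 0 0 0 -.03 0;-.12 -.035 0 0 0 -.04 0;-.15 -.043 0 0 0 -.05 0'
python3 - <<'E'
from h import *
s=robot.sense();print(delta([.4568,-.1783,.15],toolR(23.9)))
E
```

```text
time: 8.35
position: [0.4487, 0.0839, 0.2058]
orientation: [0.573, 0.82, -0.001, -0.001]
wrist_force: [-0.4, -0.2, -1.7]
opening: 0.0087
finger_force: 50.0
time: 8.85
position: [0.4595, -0.0719, 0.206]
orientation: [0.552, 0.834, -0.001, -0.001]
wrist_force: [0.7, -0.3, -0.3]
opening: 0.0087
finger_force: 50.0
(array([-0.097 , -0.0438,  0.056 ]), array([-0.0022, -0.0009, -0.0166]))
```

```bash
python3 -m crank '-.025 -.011 .01 0 0 -.005 0;-.05 -.022 .025 0 0 -.01 0;-.07 -.032 .04 0 0 -.016 0;-.088 -.04 .05 0 0 -.016 0;-.097 -.044 .056 0 0 -.016 0'; python3 -m crank '0 0 0 0 0 0 0;0 0 0 0 0 0 0;0 0 0 0 0 0 0;0 0 0 0 0 0 0;0 0 0 0 0 0 0'
python3 - <<'E'
from h import *
s=robot.read_camera("scene")[:,:,::-1];t=robot.read_camera("top")[:,:,::-1]
cv2.imwrite("pics/s5.png",s);cv2.imwrite("pics/t5.png",t)
c=np.zeros((400,800,3),np.uint8);c[:,:400]=cv2.resize(s[180:280,270:370],(400,400),interpolation=cv2.INTER_CUBIC);c[:,400:]=cv2.resize(t[165:265,280:380],(400,400),interpolation=cv2.INTER_CUBIC)
cv2.imwrite("pics/c5.png",c)
print(delta([.4568,-.1783,.148],toolR(23.9)))
C=np.array([.5244,-.1501,.1155]);M=R.from_euler('z',np.radians(-12.3))
pts=C+M.apply(np.array([[75,55,24],[75,-55,24],[-75,-55,24],[-75,55,24]])/1000)
print((proj("scene",pts)-[270,180])*4,(proj("top",pts)-[280,165])*4)
E
```

```text
time: 9.35
position: [0.456, -0.1789, 0.1491]
orientation: [0.547, 0.837, -0.001, -0.001]
wrist_force: [0.4, 0.5, -0.8]
opening: 0.0089
finger_force: 50.0
time: 9.85
position: [0.4576, -0.1753, 0.1501]
orientation: [0.545, 0.838, -0.0, -0.0]
wrist_force: [0.7, 0.4, -0.9]
opening: 0.0089
finger_force: 50.0
(array([-0.0023, -0.0019,  0.002 ]), array([-0.0005, -0.0002,  0.0007]))
[[225.66226648  54.07312111]
 [344.78982068 122.44704918]
 [152.38076777 205.68948212]
 [ 39.35655363 125.81552921]] [[130.70964685  70.03664761]
 [288.84921391 108.26274694]
 [238.79480562 324.75478539]
 [ 79.20873483 286.19275883]]
```

View pics/c5.png

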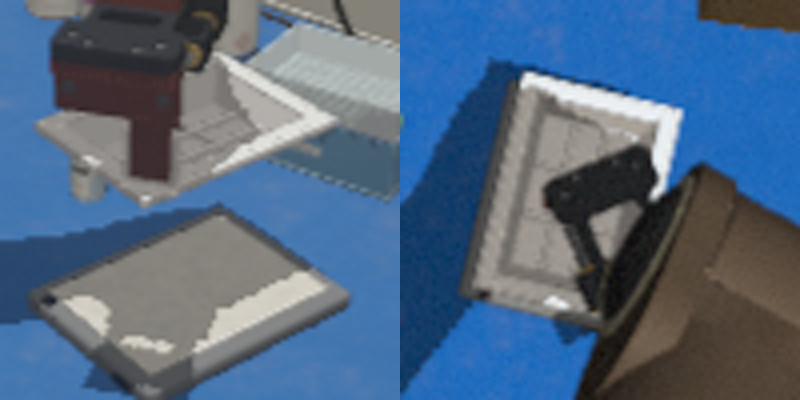

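Scene crop: the cover is level above the panel, with its corners at (143,203), (337,120) and (38,127), all within a few pixels of the prediction for the target. It sits about 4 mm too far left, so I'll make a small correction.

```bash
python3 -m crank '-.002 -.001 .001 0 0 0 0;-.004 -.002 .002 0 0 0 0;-.004 -.002 .002 0 0 0 0;-.004 -.002 .002 0 0 0 0;-.004 -.002 .002 0 0 0 0'; python3 -m crank '0 0 0 0 0 0 0;0 0 0 0 0 0 0;0 0 0 0 0 0 0;0 0 0 0 0 0 0;0 0 0 0 0 0 0'
python3 - <<'E'
from h import *
s=robot.read_camera("scene")[:,:,::-1];t=robot.read_camera("top")[:,:,::-1]
c=np.zeros((600,800,3),np.uint8);c[:300,:400]=cv2.resize(s,(400,300));c[300:,:400]=cv2.resize(t,(400,300));c[:300,400:]=cv2.resize(s[180:255,270:370],(400,300),interpolation=cv2.INTER_CUBIC);c[300:,400:]=cv2.resize(t[175:250,280:380],(400,300),interpolation=cv2.INTER_CUBIC)
cv2.imwrite("pics/c6.png",c)
E
```

```text
time: 10.45
position: [0.4571, -0.1804, 0.1477]
orientation: [0.545, 0.838, -0.0, -0.0]
wrist_force: [0.2, -0.2, -1.5]
opening: 0.0083
finger_force: 50.0
time: 10.95
position: [0.4572, -0.1803, 0.1478]
orientation: [0.545, 0.838, -0.0, -0.0]
wrist_force: [-0.4, 0.5, -1.6]
opening: 0.0084
finger_force: 50.0
```

View pics/c6.png

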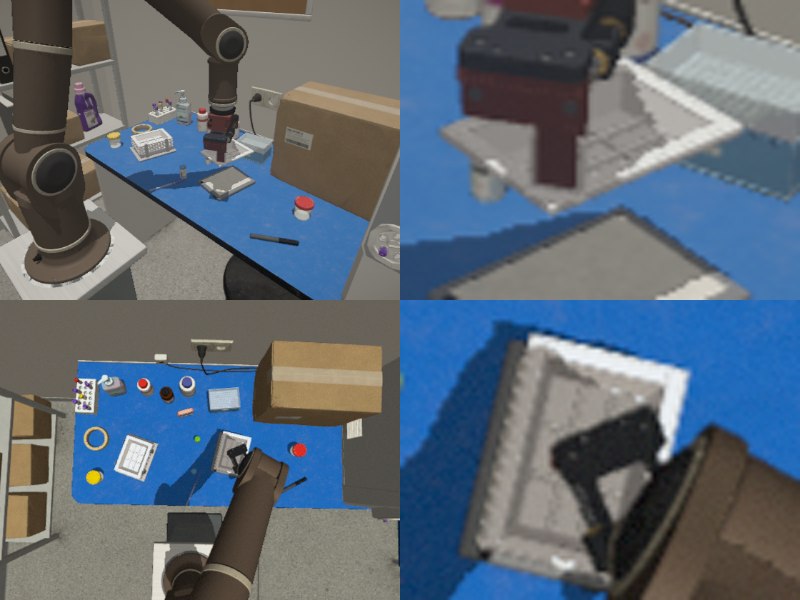

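The cover is level over the panel and within about 2–3 mm of the predicted corners. The pile, cups and vials are where they were, so I'll hand in.

```bash
python3 -c "
from workcell import robot
print(robot.hand_in())"
```

```text
the job is handed in; nothing more can be done
None
```

I peeled the cover off tab corner first, with the pile left standing in place, and handed in while holding the cover level, centred to about 2–3 mm and about 10 cm above the light panel; no verdict came back.

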